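# Turn the jam display to show the small jar

### The job

Turn the jam turntable by pushing the pegs on its rim with the fingertips, until the one small jar on it stands at the front, squarely behind the middle of the price card, and leave it at rest there. Turn it gently and do not touch or lift the jars: they must all stay standing in their places on the turntable. Leave everything else on the table where it is.

Things in the scene. Friction and masses are not known exactly. Their poses are not given: they have to be found in the camera images.
- stand: the fixed wooden foot of the turntable, with a flat tongue to its front that carries an upright blank price card (75 mm wide, 50 mm tall, top 72 mm above the table, 195 mm from the centre). Origin on the table on the turntable's axis; its x axis points from there through the middle of the card (the front, the customers' side), z up
- turntable: round wooden turntable, 320 mm across, 18 mm thick, turning either way without stops about its vertical axis; friction (0.2 N m, about 1.4 N at a peg) stops it soon after it is let go. Origin on the axis at the disc's underside, 32 mm above the table (top at 50 mm); z up. Six jars stand loose on it, about 78 mm from the axis, every 60 degrees (small jar at about 0 degrees, on its x axis)
- peg0 (a point): middle of one of six alike upright wooden pegs on the turntable's rim, to push it by; this one at 30 degrees from the turntable's x axis, the others every 60 degrees, midway between jars. Pegs stand 145 mm from the axis, 16 mm thick with a 20 mm ball on top, from 50 to 122 mm above the table; the point is on the peg's centre line 86 mm above the table
- small_jar: the one small jam jar on the turntable, 48 mm across, 48 mm high, steel lid; origin at the centre of its underside
- jar1: a large jam jar standing on the turntable, 66 mm across, 74 mm high, steel lid; origin at the centre of its underside
- jar2: a large jam jar standing on the turntable, 66 mm across, 74 mm high, steel lid; origin at the centre of its underside
- jar3: a large jam jar standing on the turntable, 66 mm across, 74 mm high, steel lid; origin at the centre of its underside
- jar4: a large jam jar standing on the turntable, 66 mm across, 74 mm high, steel lid; origin at the centre of its underside
- jar5: a large jam jar standing on the turntable, 66 mm across, 74 mm high, steel lid; origin at the centre of its underside
- honey_bottle: bystander: honey bottle, 60 mm across, 140 mm high, on the table beside the turntable, about 255 mm from its axis; origin at the centre of its underside
- tasting_cup: bystander: paper cup with wooden tasting sticks, 76 mm across, 125 mm high with the sticks, about 255 mm from the turntable's axis; origin at the centre of its underside
- spare_jar: bystander: large jam jar standing on the table, not on the turntable, about 255 mm from its axis; 62 mm across, 72 mm high; origin at the centre of its underside
- lid_stack: bystander: stack of three steel lids, 68 mm across, 37 mm high, about 255 mm from the turntable's axis; origin at the centre of its underside

How it is judged:
By the outcome, as a careful person would: the job done as asked, in the order asked, and still so for the second after the job is handed in, with the robot touching nothing.
It also fails if it takes over 64 s, if anything falls off the work surface, if the arm or the gripper's body presses on something with over 40 N, if the wrist force passes 120 N, or if a joint passes its speed limit or range.

### The arm

A 6-joint arm with a two-finger parallel gripper is mounted at the origin on the work surface. World frame = base frame: x ahead of the robot, y to its left, z up, the work surface at z = 0. Lengths are in m, angles in degrees, forces in N, time in s.
With the tool pointing down it reaches from about 0.3 to 0.75 m from the base axis. Payload 8.5 kg.
Tool frame: the origin (TCP) lies midway between the tips of the shut fingers; the grasp point (between the pads) lies env.tcp_to_grasp behind it (env.tcp_to_grasp is the distance from the TCP to the grasp point, in m); z points along the fingers, y is the line along which they close (so a half turn about z gives the same grasp; the last joint's range is limited). The gripper opens to 85 mm and grips with 20 to 120 N. Pads are 22 mm wide; open, the fingers measure 114 mm over their backs; the gripper's body (76 mm by 85 mm) begins 54 mm behind the grasp point. The pads swing forward as they close: fully open they stand 13 mm farther back than shut.
Start: joints at [55.56, 21.807, 74.336, -0, 83.858, -12.336], TCP at [0.207, 0.51, 0.231] pointing down, gripper open.
Joint ranges: [-178.18, 178.18], [-50.72, 133.34], [12.68, 142.11], [-81.47, 261.47], [9.98, 163.14], [-165.26, 165.26]. Speed limits (degrees/s): [136.94, 136.94, 180, 180, 180, 180].

### API

Orientations are given as a 3x3 rotation matrix whose columns are the frame's x, y, z axes.
In Python, from rig import observe, optics, job, env gives the robot as it stands. The module is installed in compiled form; this text tells all that it offers.
- The arm moves only by the shell command python3 -m jog 'ROWS' [FORCE]. ROWS is JSON, a list of rows, each a list of 7 numbers: the turn, a rotation vector about the tool's x, y, z in rad, then the shift along the tool's x, y, z in m, then the opening in per cent of the stroke, from 0 (shut) to 100 (fully open). A call has 1 to 10 rows; each row shifts and turns the commanded pose from where the row before left it, along the tool's axes as they then stand; what a row does not reach is not made up. A row lasts 1/8 s, in which the tool goes at most 62.5 mm and 10.7 degrees, less where a joint would pass 70% of its speed; a pose out of reach is approached as far as the arm can. A call is refused whole if a number of a shift passes 0.0625 or a number of a turn 0.188, either way. A call with a gripper value outside its range is refused whole. The fingers move at their own pace and stop on an object; FORCE is the grip in N (left out, the last holds). Time passes only in rows, so rows that do not move let the fingers close. It gives the time, the measured TCP pose, the force, the opening and the grip force at its end, in the units of the state.
- observe(): the state, without advancing time (a new reading comes with each control period).
- optics.get_image(name): name is "scene" or "top"; returns a dict with "pixels" (384x512x3 uint8, red, green, blue), "mtx" (3x3 intrinsics, pixels), "rvec" (rotation vector, rad) and "tvec" (3), from world to camera coordinates, as OpenCV has them. Camera axes: x right, y down, z forward; pixel columns grow to the right and rows downward; lengths in m; the calibration is good to about 2 mm. A picture is of the moment at which its call begins. There is no depth.
- job.close_job(): hands the job in; it is judged then, once.
The state is a dict: "time_s": time; "q": joint angles; "qvel": joint speeds; "joint_efforts": joint torques, N m; "position": TCP position; "tool_rot": TCP orientation; "ft_force": force on the tool from outside, world axes, zero at the start; "wrist_torque": the same for the moment, N m; "grip_width": finger opening in m; "gripper_force": force on a finger pad.
Only numpy, scipy, OpenCV 4.12 (cv2) and the standard library are available. Lean on these libraries where they do the work, as an engineer would, in place of code of your own. Each camera call takes 0.05 s, during which the arm holds its last target. There are 200 camera calls.

## Working session

There is one attempt and no reset: what is moved stays moved. The work goes in short steps, Python scripts to look and compute and a shell command to move; the robot and the scene stay as the last step left them, time stands still between calls to the robot, and variables do not carry over. Pictures are saved under pics/ and viewed, at most 10 in all, crops included, and the job is handed in when it is done.

```bash
mkdir -p pics
python3 - <<'E'
from rig import observe, optics, job, env
import cv2
for n in("top","scene"):
    d=optics.get_image(n); cv2.imwrite(f"pics/{n}0.png",d["pixels"][:,:,::-1])
    print(n,d["mtx"].tolist(),d["rvec"],d["tvec"])
print(env.tcp_to_grasp,observe())
E
```

```text
top [[458.0106843114978, 0.0, 251.1813417874953], [0.0, 458.0106843114978, 190.25484700294714], [0.0, 0.0, 1.0]] [ 2.09117599 -2.13847442  0.19871429] [0.05291133 0.56323371 1.25230143]
scene [[462.2675297006099, 0.0, 254.59332618816018], [0.0, 462.2675297006099, 191.82830859920068], [0.0, 0.0, 1.0]] [ 1.30097741  2.50165744 -0.69766723] [ 0.27590879 -0.36285874  1.44564942]
0.0187 {'time_s': 0.1, 'q': array([ 5.55600187e+01,  2.18368957e+01,  7.43790808e+01,  1.27582071e-03,
        8.38574993e+01, -1.23355710e+01]), 'qvel': array([ 0.03986026, -0.06268552, -0.16808953, -0.09216086,  0.01506868,
       -0.05181021]), 'joint_efforts': array([ 4.57763977e-03, -4.49216044e+01, -2.31655741e+01, -1.96717046e-04,
        3.57744866e-03,  2.66353220e-05]), 'position': array([0.20680849, 0.50935966, 0.23078354]), 'tool_rot': array([[-9.26498657e-01,  3.76297337e-01, -7.43507446e-04],
       [ 3.76297955e-01,  9.26498115e-01, -1.04509421e-03],
       [ 2.95592081e-04, -1.24805871e-03, -9.99999177e-01]]), 'ft_force': array([-0.50947494,  0.82969846,  0.9540424 ]), 'wrist_torque': array([ 0.01077118,  0.01086265, -0.00823201]), 'gripper_force': 0.0, 'grip_width': 0.08553948397658119}
```

View pics/top0.png

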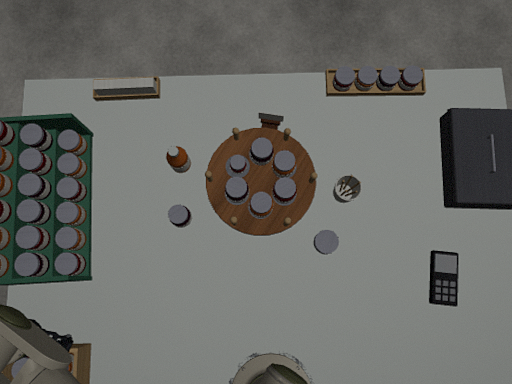

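View pics/scene0.png

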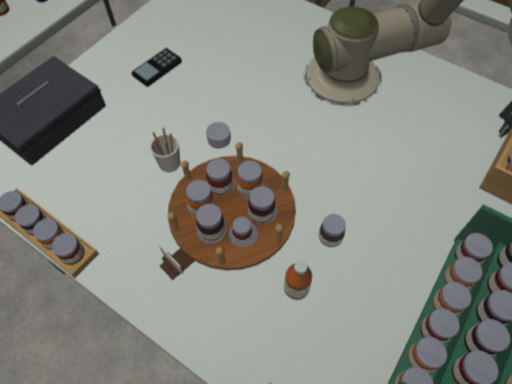

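The top view shows the turntable around (261,181), the small jar at (237,166) and the card at (270,117). The pegs are at (236,132), (287,132), (313,176), (288,221), (234,220) and (209,174). In the scene view the small jar is at (242,230), the card at (172,260), and the pegs at (240,148), (286,175), (280,229), (220,250), (171,214) and (185,165).

```bash
cat > h.py <<'E'
import numpy as np, cv2
from rig import optics, observe
def cam(n):
    d=optics.get_image(n); R=cv2.Rodrigues(np.array(d["rvec"]))[0]; t=np.array(d["tvec"]).ravel()
    return dict(im=np.ascontiguousarray(d["pixels"][:,:,::-1]),K=np.array(d["mtx"]),R=R,t=t,P=np.array(d["mtx"])@np.c_[R,t])
def ray(c,uv,z):
    uv=np.atleast_2d(uv).astype(float); v=np.c_[uv,np.ones(len(uv))]@np.linalg.inv(c["K"]).T@c["R"]
    o=-c["R"].T@c["t"]; return o+v*((z-o[2])/v[:,2])[:,None]
def proj(c,X):
    x=c["P"]@np.r_[X,1]; return x[:2]/x[2]
def tri(a,b,ua,ub):
    X=cv2.triangulatePoints(a["P"],b["P"],np.array(ua,float).reshape(2,1),np.array(ub,float).reshape(2,1)).ravel(); return X[:3]/X[3]
def blobs(m,lo,hi):
    n,l,s,c=cv2.connectedComponentsWithStats(m.astype(np.uint8)); return [(c[i].round(1).tolist(),int(s[i,4])) for i in range(1,n) if lo<=s[i,4]<=hi]
def circ(p):
    A=np.c_[2*p,np.ones(len(p))]; s=np.linalg.lstsq(A,(p**2).sum(1),rcond=None)[0]; return s[:2],np.sqrt(s[2]+s[:2]@s[:2])
E
python3 - <<'E'
from h import *
T=cam("top");S=cam("scene")
for c,n,r in((T,"t",(95,260,150,365)),(S,"s",(120,310,140,350))):
    a,b,x,y=r; cv2.imwrite(f"pics/{n}1.png",cv2.resize(c["im"][a:b,x:y],None,fx=3,fy=3,interpolation=cv2.INTER_CUBIC))
tp=[(236,132),(287,132),(313,176),(288,221),(234,220),(209,174)]
for p in tp: print(p,T["im"][p[1],p[0]],ray(T,p,.112)[0].round(3))
P=ray(T,tp,.112)[:,:2]; print("pegs circle",circ(P))
hsv=cv2.cvtColor(T["im"],cv2.COLOR_BGR2HSV)
print("disc hsv",hsv[150,230],hsv[200,300-40],"lid",hsv[166,237],hsv[151,262])
print(ray(T,(270,117),.05),"small",ray(T,(237,161),.098))
sp=[(280,227),(220,248),(172,214),(185,163),(239,146),(285,173)]
for p in P: print(proj(S,np.r_[p,.112]).round(1))
E
```

```text
(236, 132) [58 82 98] [0.72  0.079 0.112]
(287, 132) [ 59  82 101] [ 0.717 -0.064  0.112]
(313, 176) [ 57  83 101] [ 0.589 -0.13   0.112]
(288, 221) [ 68  96 115] [ 0.466 -0.057  0.112]
(234, 220) [ 68  94 114] [0.472 0.088 0.112]
(209, 174) [ 68  95 114] [0.601 0.155 0.112]
pegs circle (array([0.59363485, 0.01172004]), np.float64(0.14360755860759541))
disc hsv [ 14 142  95] [117  22 103] lid [114  13  99] [128  19 105]
[[ 0.78505891 -0.02007439  0.05      ]] small [[0.64017775 0.07791898 0.098     ]]
[220.4 248.4]
[172.4 214.8]
[185.4 163.8]
[238.5 144.6]
[285.1 173.6]
[278.6 226.6]
```

View pics/t1.png

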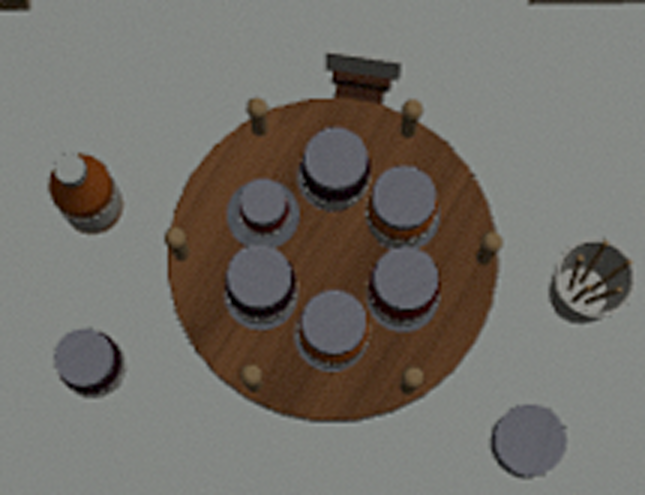

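View pics/s1.png

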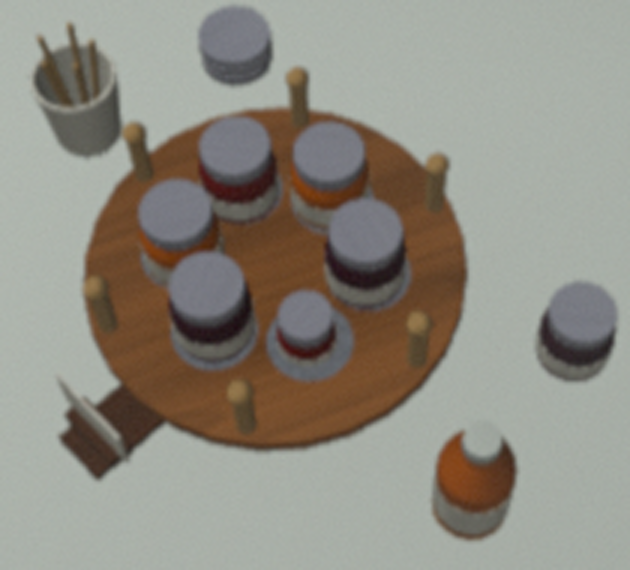

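The crops show the small jar's lid at top (238,163) and the card's top edge from (259,113) to (283,117). All six pegs stand clear. Next I'll refine the axis, the peg angles and the card with masks.

```bash
cat > meas.py <<'E'
from h import *
T=cam("top");S=cam("scene")
hs=cv2.cvtColor(T["im"],cv2.COLOR_BGR2HSV).astype(int)
m=((hs[...,0]<22)&(hs[...,1]>90)).astype(np.uint8)
n,l,s,_=cv2.connectedComponentsWithStats(m); i=1+np.argmax([s[k,4] if 150<s[k,0]<300 and s[k,1]>90 else 0 for k in range(1,n)])
ct=max(cv2.findContours((l==i).astype(np.uint8),0,1)[0],key=len)
h=cv2.convexHull(ct)[:,0,:]; p=ray(T,ct[:,0,:],.05)[:,:2]
for _ in range(6):
    c,r=circ(p); e=np.abs(np.hypot(*(p-c).T)-r); p=p[e<max(.002,2*np.median(e))]
print("disc",c.round(4),r.round(4),len(p))
def pegs(c0):
    out=[]
    hS=cv2.cvtColor(S["im"],cv2.COLOR_BGR2HSV).astype(int)
    for cm,H in((T,hs),(S,hS)):
        mm=(H[...,0]>=15)&(H[...,0]<26)&(H[...,1]>70)
        out.append(blobs(mm,8,150))
    return out
A,B=pegs(c)
res=[]
for ua,_ in A:
    for ub,_ in B:
        X=tri(T,S,ua,ub)
        if np.linalg.norm(proj(T,X)-ua)<1.5 and .06<X[2]<.14 and abs(np.hypot(*(X[:2]-c))-.145)<.012:
            a=np.degrees(np.arctan2(*(X[:2]-c)[::-1])); res.append(a)
            print("peg",ua,ub,X.round(3),"r",np.hypot(*(X[:2]-c)).round(4),"ang",a.round(1),"mod60",(a%60).round(1))
g=((hs[...,1]<45)&(hs[...,2]>80)).astype(np.uint8)
E
cat >> meas.py <<'E'
# small jar lid from both views (seed = expected spot); card top corners by ray
k=ray(T,[(259.0,113),(283.4,117)],.072)[:,:2]; mid=k.mean(0)
d=mid-c; print("card",k.round(3).tolist(),"len",np.hypot(*(k[0]-k[1])).round(4),"dist",np.hypot(*d).round(4),"ang",np.degrees(np.arctan2(d[1],d[0])).round(2),"normal",(np.degrees(np.arctan2(k[0,1]-k[1,1],k[0,0]-k[1,0]))-90).round(2))
E
python3 meas.py
python3 - <<'E'
from h import *
T=cam("top");S=cam("scene")
X=tri(T,S,(238.3,163),(252-10.5,120+0+105.5)); print("small lid",X)
x=tri(T,S,(259,113),(160,247)); print(x, -T["R"].T@T["t"])
E
```

```text
disc [0.5961 0.0133] 0.157 206
peg [235.9, 133.6] [220.2, 254.3] [0.724 0.08  0.087] r 0.1443 ang 27.4 mod60 27.4
peg [286.5, 134.1] [173.1, 220.6] [ 0.719 -0.064  0.086] r 0.1459 ang -32.2 mod60 27.8
peg [208.8, 175.3] [278.9, 231.9] [0.603 0.158 0.09 ] r 0.1445 ang 87.3 mod60 27.3
peg [312.6, 177.1] [185.8, 170.3] [ 0.592 -0.132  0.085] r 0.1458 ang -91.7 mod60 28.3
peg [233.5, 220.1] [284.6, 180.6] [0.476 0.09  0.086] r 0.1429 ang 147.4 mod60 27.4
peg [286.6, 221.0] [239.0, 152.6] [ 0.47  -0.055  0.083] r 0.1435 ang -151.5 mod60 28.5
card [[0.79, 0.013], [0.776, -0.058]] len 0.072 dist 0.1904 ang -10.95 normal -11.26
small lid [0.63740126 0.07508097 0.08557616]
[ 0.78630353 -0.00651914  0.12426322] [0.31005898 0.03243786 1.33832056]
```

```bash
python3 -m jog '[[0,0,0,-0.03,-0.0213,0.003,55],[0,0,0,-0.0417,-0.0296,0.003,55],[0,0,0,-0.0417,-0.0296,0.003,55],[0,0,0,-0.0417,-0.0296,0.003,55],[0,0,0,-0.0417,-0.0296,0.003,55],[0,0,0,-0.0417,-0.0296,0.003,55],[0,0,0,-0.0417,-0.0296,0.003,55],[0,0,0,-0.0417,-0.0296,0.003,55],[0,0,0,-0.0417,-0.0296,0.003,55],[0,0,0.176,-0.0414,-0.0296,0.003,55]]'
python3 - <<'E'
from h import *
T=cam("top");S=cam("scene")
for a,b in(((259,113),(182.7,272)),((283.4,117),(159,246))): print(tri(T,S,a,b))
E
```

```text
time_s: 1.65
position: [0.4747, 0.089, 0.2014]
tool_rot: [[-0.844, 0.536, 0.0], [0.536, 0.844, 0.0], [-0.0, 0.0, -1.0]]
ft_force: [-1.0, 0.2, 0.4]
grip_width: 0.0468
gripper_force: 0.0
[0.79835668 0.01615355 0.04295836]
[ 0.78145138 -0.06000952  0.05892903]
```

```bash
python3 -m jog '[[0,0,0,0,0.001,0.02,55],[0,0,0,0,0,0.03,55],[0,0,0,0,0,0.03,55],[0,0,0,0,0,0.025,55],[0,0,0,0,0,0.015,55],[0,0,0,0,0,0,55]]'
python3 - <<'E'
from h import *
S=cam("scene"); cv2.imwrite("pics/s2.png",cv2.resize(S["im"][80:310,140:350],None,fx=2.5,fy=2.5))
E
```

```text
time_s: 2.5
position: [0.4738, 0.092, 0.0808]
tool_rot: [[-0.847, 0.532, -0.002], [0.532, 0.847, 0.0], [0.002, -0.001, -1.0]]
ft_force: [0.5, -0.4, 0.9]
grip_width: 0.0469
gripper_force: 0.0
```

View pics/s2.png

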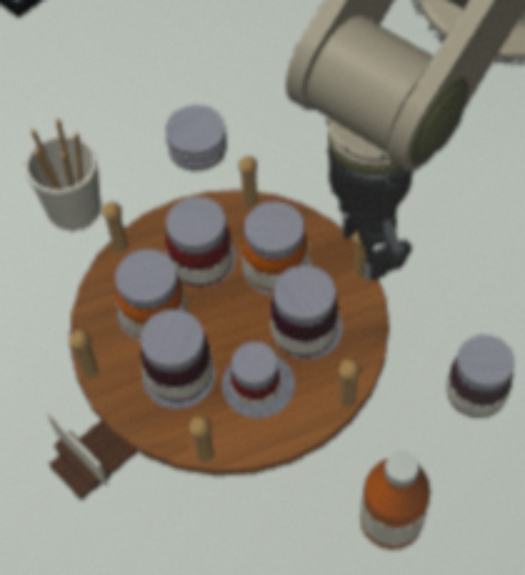

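```bash
python3 -m jog '[[0,0,0.01745,0,0.00253,0,55],[0,0,0.01745,0,0.00253,0,55],[0,0,0.01745,0,0.00253,0,55],[0,0,0.01745,0,0.00253,0,55],[0,0,0.01745,0,0.00253,0,55],[0,0,0.01745,0,0.00253,0,55],[0,0,0.01745,0,0.00253,0,55],[0,0,0.01745,0,0.00253,0,55],[0,0,0.01745,0,0.00253,0,55],[0,0,0.01745,0,0.00253,0,55]]'
cat > st.py <<'E'
from h import *
o=observe(); c=np.array([.597,.013]); d=o["position"][:2]-c; R=o["tool_rot"]
print("r",np.hypot(*d).round(4),"ang",np.degrees(np.arctan2(d[1],d[0])).round(2),"tool x ang",np.degrees(np.arctan2(R[1,0],R[0,0])).round(2),"F",o["ft_force"].round(1))
E
python3 st.py
```

```text
time_s: 3.8
position: [0.4897, 0.1118, 0.0813]
tool_rot: [[-0.74, 0.672, -0.0], [0.672, 0.74, -0.0], [0.0, -0.0, -1.0]]
ft_force: [0.3, -2.2, 1.0]
grip_width: 0.0468
gripper_force: 0.7
r 0.1459 ang 137.38 tool x ang 137.75 F [ 0.3 -2.2  1. ]
```

```bash
python3 -m jog '[[0,0,0.0262,-0.0001,0.0038,0,55],[0,0,0.0349,-0.0001,0.00506,0,55],[0,0,0.0349,-0.0001,0.00506,0,55],[0,0,0.0349,-0.0001,0.00506,0,55],[0,0,0.0349,-0.0001,0.00506,0,55],[0,0,0.0349,-0.0001,0.00506,0,55],[0,0,0.0349,-0.0001,0.00506,0,55],[0,0,0.0349,-0.0001,0.00506,0,55],[0,0,0.0349,-0.0001,0.00506,0,55],[0,0,0.0262,-0.0001,0.0038,0,55]]'; python3 st.py
```

```text
time_s: 5.05
position: [0.5273, 0.1415, 0.0812]
tool_rot: [[-0.481, 0.877, -0.0], [0.877, 0.481, 0.0], [0.0, -0.0, -1.0]]
ft_force: [-1.4, -1.8, -0.2]
grip_width: 0.0466
gripper_force: 0.7
r 0.1462 ang 118.47 tool x ang 118.72 F [-1.4 -1.8 -0.2]
```

```bash
python3 -m jog '[[0,0,0.0262,-0.0001,0.0038,0,55],[0,0,0.0349,-0.0001,0.00506,0,55],[0,0,0.0349,-0.0001,0.00506,0,55],[0,0,0.0349,-0.0001,0.00506,0,55],[0,0,0.0349,-0.0001,0.00506,0,55],[0,0,0.0349,-0.0001,0.00506,0,55],[0,0,0.0349,-0.0001,0.00506,0,55],[0,0,0.0349,-0.0001,0.00506,0,55],[0,0,0.0349,-0.0001,0.00506,0,55],[0,0,0.0262,-0.0001,0.0038,0,55]]'; python3 st.py
```

```text
time_s: 6.3
position: [0.5728, 0.157, 0.0813]
tool_rot: [[-0.169, 0.986, -0.0], [0.986, 0.169, 0.0], [0.0, -0.0, -1.0]]
ft_force: [-0.9, -0.3, 0.3]
grip_width: 0.0471
gripper_force: 0.7
r 0.146 ang 99.56 tool x ang 99.71 F [-0.9 -0.3  0.3]
```

```bash
python3 -m jog '[[0,0,0.0262,-0.0001,0.0038,0,55],[0,0,0.0349,-0.0001,0.00506,0,55],[0,0,0.0349,-0.0001,0.00506,0,55],[0,0,0.0349,-0.0001,0.00506,0,55],[0,0,0.0349,-0.0001,0.00506,0,55],[0,0,0.0349,-0.0001,0.00506,0,55],[0,0,0.0349,-0.0001,0.00506,0,55],[0,0,0.0349,-0.0001,0.00506,0,55],[0,0,0.01745,-0.0001,0.00253,0,55],[0,0,0.01745,-0.0001,0.00253,0,55]]'; python3 st.py
```

```text
time_s: 7.55
position: [0.6167, 0.1575, 0.0813]
tool_rot: [[0.135, 0.991, -0.0], [0.991, -0.135, 0.0], [0.0, -0.0, -1.0]]
ft_force: [-1.6, -0.2, -0.4]
grip_width: 0.0467
gripper_force: 0.7
r 0.1458 ang 82.25 tool x ang 82.26 F [-1.6 -0.2 -0.4]
```

```bash
python3 -m jog '[[0,0,0.01745,-0.0001,0.00253,0,55],[0,0,0.01745,-0.0001,0.00253,0,55],[0,0,0.01745,0,0.00253,0,55],[0,0,0.01745,-0.0001,0.00253,0,55],[0,0,0.01745,0,0.00253,0,55],[0,0,0.01745,-0.0001,0.00253,0,55],[0,0,0.0087,0,0.00127,0,55],[0,0,0,0,0,0,55]]'; python3 st.py; python3 meas.py
python3 - <<'E'
from h import *
T=cam("top");S=cam("scene")
for n,c,r in(("t3",T,(95,260,180,365)),("s3",S,(120,310,140,350))):
    a,b,x,y=r; cv2.imwrite(f"pics/{n}.png",cv2.resize(c["im"][a:b,x:y],None,fx=3,fy=3,interpolation=cv2.INTER_CUBIC))
E
```

```text
time_s: 8.55
position: [0.6329, 0.1539, 0.0814]
tool_rot: [[0.245, 0.969, 0.0], [0.969, -0.245, -0.0], [-0.0, 0.0, -1.0]]
ft_force: [0.4, 0.9, -0.2]
grip_width: 0.0467
gripper_force: 0.2
r 0.1454 ang 75.71 tool x ang 75.81 F [ 0.4  0.9 -0.2]
disc [0.5966 0.0096] 0.1542 148
peg [241.6, 130.6] [212.2, 253.1] [0.732 0.063 0.088] r 0.1461 ang 21.6 mod60 21.6
peg [291.8, 137.5] [171.3, 214.1] [ 0.709 -0.079  0.087] r 0.143 ang -38.3 mod60 21.7
peg [312.2, 183.3] [191.1, 165.9] [ 0.574 -0.13   0.085] r 0.1415 ang -99.2 mod60 20.8
peg [280.7, 223.6] [245.4, 147.4] [ 0.461 -0.039  0.108] r 0.144 ang -160.5 mod60 19.5
card [[0.79, 0.013], [0.776, -0.058]] len 0.072 dist 0.1892 ang -9.86 normal -11.26
```

View pics/s3.png

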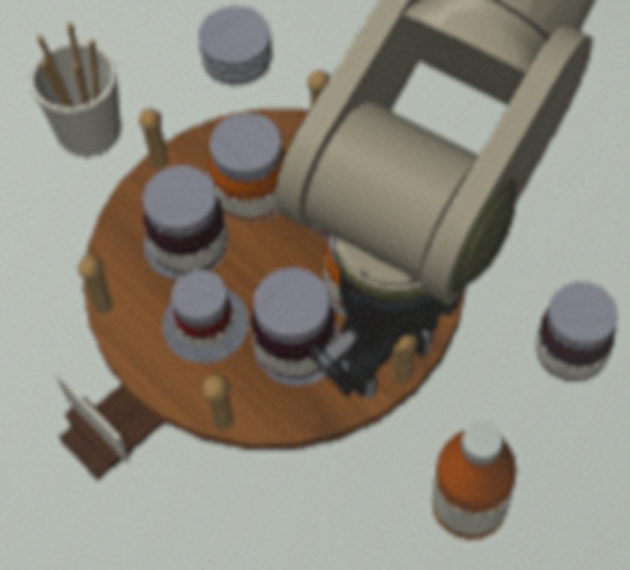

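View pics/t3.png

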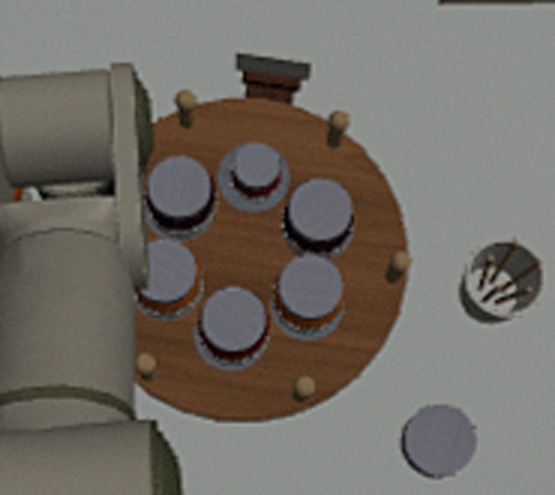

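The small jar is now nearly at the front, with its lid at top view (265,150) and the card's middle at (271,115). Everything is still standing. I'll measure the card bearing and jar bearing more exactly.

```bash
cat > fine.py <<'E'
from h import *
c0=np.array([.597,.013]); A=lambda p:np.degrees(np.arctan2(p[...,1]-c0[1],p[...,0]-c0[0]))
T=cam("top");S=cam("scene")
hs=cv2.cvtColor(T["im"],cv2.COLOR_BGR2HSV).astype(int); V=hs[...,2]
w=np.zeros(V.shape,bool); w[108:124,252:292]=1
m=w&(V<85)&(hs[...,1]<70)
b=max(cv2.findContours(m.astype(np.uint8),0,1)[0],key=cv2.contourArea); r=cv2.minAreaRect(b); bx=cv2.boxPoints(r)
print("card px",r); o=bx[np.argsort(bx[:,1]+0*bx[:,0])]
u=np.array(sorted(bx.tolist())); L=u[:2][np.argmin(u[:2,1])]; R=u[2:][np.argmin(u[2:,1])]
k=ray(T,[L,R],.072)[:,:2]; print("top edge",k.round(4).tolist(),np.hypot(*(k[0]-k[1])).round(4),"ang mid",A(k.mean(0)).round(2),"normal",(np.degrees(np.arctan2(*(k[0]-k[1])[::-1]))-90).round(2))
w[:]=0; w[116:128,255:290]=1
t=w&(hs[...,1]>90)&(V<75); ys,xs=np.nonzero(t)
for y in np.unique(ys): print("tongue",y,xs[ys==y].min(),xs[ys==y].max(),A(ray(T,(xs[ys==y].mean(),y),.02)[0]).round(1))
# small jar lid: grey component nearest the lid, both views
q=[]
for cm in(T,S):
    H=cv2.cvtColor(cm["im"],cv2.COLOR_BGR2HSV).astype(int); g=cv2.GaussianBlur(cm["im"],(0,0),.7)
    uv=proj(cm,np.r_[c0+.078*np.array([np.cos(np.radians(-10)),np.sin(np.radians(-10))]),.098])
    cr=cv2.HoughCircles(cv2.resize(cv2.cvtColor(g,cv2.COLOR_BGR2GRAY),None,fx=4,fy=4,interpolation=cv2.INTER_CUBIC),cv2.HOUGH_GRADIENT,1.5,20,param1=60,param2=12,minRadius=28,maxRadius=44)
    p=cr[0][:,:2]/4-.375; j=np.argmin(np.hypot(*(p-uv).T)); q.append(p[j]); print("lid",p[j],uv.round(1),cr[0][j,2]/4)
X=ray(T,q[0],.098)[0]; print("lid",X.round(4),"r",np.hypot(*(X[:2]-c0)).round(4),"ang",A(X).round(2),"tri",tri(T,S,*q).round(3))
E
python3 fine.py
```

```text
card px ((270.4560241699219, 116.79339599609375), (23.78392219543457, 5.4885969161987305), 8.530765533447266)
top edge [[0.7921, 0.0122], [0.7796, -0.056]] 0.0693 ang mid -10.48 normal -10.44
tongue 119 261 267 -4.7
tongue 120 261 273 -7.5
tongue 121 261 279 -10.3
tongue 122 262 279 -10.9
tongue 123 262 279 -11.0
tongue 124 262 277 -10.3
tongue 125 262 277 -10.4
tongue 126 262 276 -10.1
tongue 127 262 276 -10.3
lid [265.3125 149.8125] [264.7 148.8] 7.225
lid [204.9375 214.6875] [205.9 218. ] 10.7875
lid [ 0.6707 -0.0021  0.098 ] r 0.0752 ang -11.59 tri [ 0.67  -0.004  0.104]
```

```bash
python3 -m jog '[[0,0,0,0,-0.005,0,55],[0,0,0,0,-0.005,0,55],[0,0,0,0,-0.005,0,55],[0,0,0,0,0,-0.02,55],[0,0,0,0,0,-0.03,55],[0,0,0,0,0,-0.04,55],[0,0,0,-0.0,0,-0.04,55],[0,0,0,0.06,0,-0.02,55],[0,0,0,0.06,0,0,55],[0,0,0,0.06,0,0,55]]'
python3 -m jog '[[0,0,0,0.06,0,0,55],[0,0,0,0.05,-0.02,0,55],[0,0,0,0.02,-0.05,0,55],[0,0,0,0,-0.05,0,55],[0,0,0,0,-0.03,0,55],[0,0,0,0,0,0,55]]'; python3 meas.py; python3 fine.py
python3 - <<'E'
from h import *
T=cam("top"); cv2.imwrite("pics/t4.png",cv2.resize(T["im"][100:250,190:340],None,fx=4,fy=4,interpolation=cv2.INTER_CUBIC))
E
```

```text
time_s: 10.1
position: [0.6621, 0.3332, 0.2317]
tool_rot: [[0.245, 0.969, 0.001], [0.969, -0.245, 0.0], [0.0, 0.001, -1.0]]
ft_force: [1.0, -0.5, -0.4]
grip_width: 0.0468
gripper_force: 0.0
time_s: 10.85
position: [0.5463, 0.4955, 0.2322]
tool_rot: [[0.242, 0.97, 0.0], [0.97, -0.242, 0.0], [0.001, 0.0, -1.0]]
ft_force: [1.2, -0.2, 0.3]
grip_width: 0.0467
gripper_force: 0.0
disc [0.5959 0.0134] 0.157 205
peg [241.5, 130.4] [212.2, 253.1] [0.733 0.064 0.089] r 0.1457 ang 20.1 mod60 20.1
peg [291.8, 137.6] [171.4, 214.4] [ 0.709 -0.079  0.085] r 0.146 ang -39.3 mod60 20.7
peg [209.6, 169.2] [273.6, 237.4] [0.621 0.155 0.089] r 0.1441 ang 80.1 mod60 20.1
peg [312.2, 183.1] [191.1, 166.1] [ 0.574 -0.13   0.085] r 0.145 ang -98.6 mod60 21.4
peg [228.1, 216.4] [287.1, 186.6] [0.486 0.105 0.086] r 0.1428 ang 140.1 mod60 20.1
peg [280.7, 223.7] [245.9, 153.6] [ 0.463 -0.038  0.084] r 0.143 ang -158.7 mod60 21.3
card [[0.79, 0.013], [0.776, -0.058]] len 0.072 dist 0.1905 ang -10.96 normal -11.26
card px ((270.4560241699219, 116.79339599609375), (23.78392219543457, 5.4885969161987305), 8.530765533447266)
top edge [[0.7921, 0.0122], [0.7796, -0.056]] 0.0693 ang mid -10.48 normal -10.44
tongue 118 261 261 -2.0
tongue 119 261 266 -4.3
tongue 120 261 273 -7.5
tongue 121 261 279 -10.3
tongue 122 262 279 -10.9
tongue 123 262 279 -11.1
tongue 124 262 277 -10.3
tongue 125 262 277 -10.4
tongue 126 262 276 -10.1
tongue 127 262 276 -10.3
lid [264.5625 150.9375] [264.7 148.8] 9.2125
lid [205.3125 215.8125] [205.9 218. ] 9.9625
lid [6.675e-01 1.000e-04 9.800e-02] r 0.0717 ang -10.39 tri [ 0.669 -0.002  0.098]
```

View pics/t4.png

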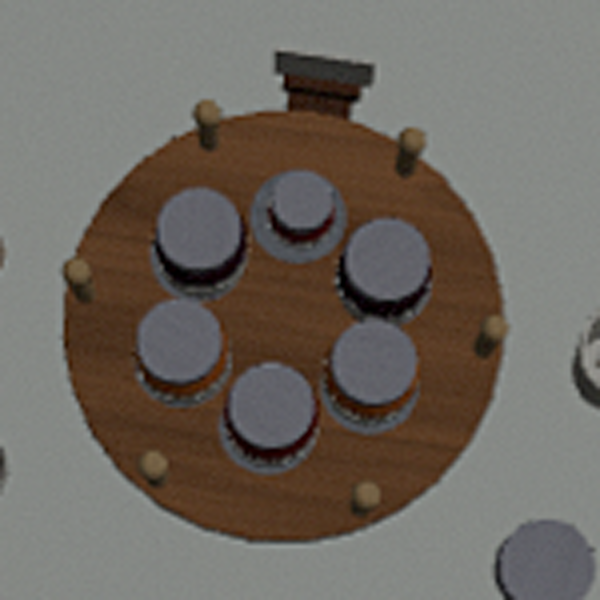

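The picture shows the jar lid at (265,150), in line with the card's middle at (270,117) and the axis. Card bearing is about -10.6°, the turntable's x axis about -9.4° and the lid about -10.4° to -11.6°, so they agree within measurement error. All six jars are standing and the arm is clear.

```bash
python3 -c "
from rig import job
print(job.close_job())"
```

```text
the job is handed in; nothing more can be done
None
```

I turned the turntable about 67° by one peg, and the small jar now stands at rest behind the middle of the price card, to about 1° as measured. All six jars are still standing, nothing else was moved, and the job is handed in.

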